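# Seat the keyed latch rose on a cabinet door

### The job

The door of the steel wall cabinet lies face up on the bench with its latch half fitted: push the padlock lug of the round rose sideways with a fingertip until the notch in its rim stands over the locating pin, then press the rose down fully home over the pin and take the hand away. Only push and press it: do not pinch the lug or pull the rose up its spindle, do not force it down while it is out of line, and leave everything else where it lies.

Things in the scene. Friction and masses are not known exactly. Their poses are not given: they have to be found in the camera images.
- door: Grey powder-coated steel cabinet door, 305 x 340 mm, fixed, lying face up on two wooden battens. Origin on the bench straight below the latch spindle's axis; the door's upper face is 46 mm above the bench. The door spans x -80 to +225 mm and y -170 to +170 mm about its origin, z up.
- rose_axis (a point): Fixed point on the vertical axis of spindle and rose, on top of the dark under-rose (a fixed plate 92 mm across and 3 mm thick on the door; this point is 49 mm above the bench). An 8 mm square steel spindle stands on this axis up to 35 mm above this point, and round it a steel boss of 24 mm diameter up to 13 mm above this point.
- pin_top (a point): Top of the fixed locating pin: a steel pin of 8 mm diameter with a domed end, standing 7 mm up from the under-rose, 41 mm out from the rose's axis, at a small ear of the under-rose that shows beyond the rose's rim.
- notch (a point): Middle of the notch, at the upper face of the rose: an open slot in the rim 14 mm wide, from 34.5 mm out to the rim; this point is 41 mm from the axis. The rose is a bare metal disc 88 mm across and 6 mm thick with a bore of 29 mm filled by a rubber gasket; at the start its upper face is 62 mm above the bench and its underside just clears the pin.
- lug_top (a point): Middle of the top of the padlock lug: an upright plate of folded sheet on the rose, opposite the notch, 6 mm thick, 22 mm wide along the radius (18 to 40 mm from the axis), 26 mm high above the rose's upper face, with a 9 mm padlock hole. Its flat faces look along the rose's circumference. This point is 29 mm from the axis.
- lug_leaf_a: One sheet of the folded lug, 3 mm thick, 22 mm wide and 21 mm high: the lug's clockwise side seen from above; pushing on it turns the rose counterclockwise. Origin at its foot, on the rose's upper face.
- lug_leaf_b: The other sheet of the lug, the same size, back to back with the first, on the lug's counterclockwise side; pushing on it turns the rose clockwise. Origin at its foot, on the rose's upper face.
- rose (a joint): Turn of the rose on its axis, rad, growing counterclockwise seen from above; 0 (and 2 pi) is the notch exactly over the pin. It turns without end either way and stays where it is left; about 0.05 N m of friction.
- rose_slide (a joint): How far the rose has been pressed down the boss, m: 0 at the start, 0.0073 fully home (its underside on the under-rose), negative when pulled up. A stiff gasket holds it where it is: about 5 N on any part of its top pushes it down when the notch is over the pin; the rim lands on the pin at 0.0003 when it is not. Notch and pin have 3 mm play each side, and the domed pin centres it a little further.
- padlock: Yellow plastic padlock lying on the door, about 75 x 40 x 20 mm; origin under it. Bystander.
- keys: Two aluminium keys on a ring, flat on the door, about 80 x 50 x 3 mm; origin under it. Bystander.
- tag: Orange round tag, 36 mm across, 5 mm thick, with a tab, flat on the door; origin under its disc. Bystander.
- knob: Black turning knob for the latch, 65 x 42 x 32 mm with a metal ear, standing on the door, not fitted yet; origin under it. Bystander.
- tray: Bamboo tray 200 x 120 x 28 mm on the cabinet's loose white shelf, left of the door; origin under it. Bystander.
- oil_tin: Small steel can, 48 mm across, 62 mm high, standing in the tray; origin under it. Bystander.
- screwdriver: Screwdriver 190 mm long lying on the bench right of the door; origin under it. Bystander.

How it is judged:
At the end, for the whole second after the job is handed in: The rose is down over the pin, within 1.3 mm of fully home, its notch within 4 mm of the pin and the rose at rest (value of joint rose_slide above 0.006 m and horizontal distance between notch and pin_top below 0.004 m and velocity of joint rose between -0.05 and 0.05 rad/s); the robot touches nothing.
It fails at once if the rose is pulled up its spindle by more than 3 mm (value of joint rose_slide below -0.003 m).
It fails at once if the lug is pinched: both of its faces are pressed by the fingers at once (contact force between the fingers and lug_leaf_a above 1.5 N and contact force between the fingers and lug_leaf_b above 1.5 N).
It fails at once if the fingers force the rose or the door with more than 45 N (contact force between the fingers and door above 45 N).
It fails at once if another thing is shifted by more than 20 mm (distance of any of padlock, keys, tag, knob, tray, oil_tin, screwdriver from where it was at the start of the episode above 0.02 m).
It also fails if it takes over 64 s, if anything falls off the work surface, if the arm or the gripper's body presses on something with over 40 N, if the wrist force passes 120 N, or if a joint passes its speed limit or range.

### The arm

A 7-joint arm with a two-finger parallel gripper is mounted at the origin on the work surface. World frame = base frame: x ahead of the robot, y to its left, z up, the work surface at z = 0. Lengths are in m, angles in rad, forces in N, time in s.
With the tool pointing down it reaches from about 0.4 to 0.9 m from the base axis. Payload 5.6 kg.
Tool frame: the origin (TCP) lies at the very end of the fingers, on their centre line; the grasp point (between the pads) lies r.grip_point_offset behind it (r.grip_point_offset is the distance from the TCP to the grasp point, in m); z points along the fingers, y is the direction in which the jaws open and shut (so a half turn about z gives the same grasp; the last joint's range is limited). The gripper opens to 92 mm and grips with 3 to 60 N. Pads are 20 mm wide; open, the fingers measure 128 mm over their backs; the gripper's body (75 mm by 189 mm) begins 69 mm behind the grasp point.
Start: joints at [-1.187, 0.468, -0.012, 1.603, 0.006, 1.071, -0.056], TCP at [0.269, 0.592, 0.215] pointing down, gripper open.
Joint ranges: [-2.53, 2.53], [-0.31, 2.02], [-1.57, 1.55], [0.28, 2.44], [-1.29, 4.43], [0.15, 1.84], [-2.92, 2.92]. Speed limits (rad/s): [2.57, 2.57, 3.14, 3.14, 3.14, 3.14, 3.14].

### API

Orientations are given as a unit quaternion [x, y, z, w].
In Python, from cell import sensors, cams, r gives the robot as it stands.
- The arm moves only by the tool play_rows, never from a script. Its argument "increments" is one flat list of numbers, 4 for each row, row after row: the shift along the tool's x, y, z in m, then the turn about the tool's z in rad. In form: [dx, dy, dz, spin, dx, dy, dz, spin, ...]. A call has 1 to 20 rows; each row shifts and turns the pose as measured when the row begins, along the tool's axes as they then stand; what a row does not reach is not made up. A row lasts 1/8 s, in which the tool goes at most 62.5 mm and 10.7 degrees, less where a joint would pass 70% of its speed; a pose out of reach is approached as far as the arm can. A call with a gripper value outside its range is refused whole. "claw" is the closure in counts, from 0 (fully open) to 255 (shut), set as the call begins (left out, the last holds). The fingers move at their own pace and stop on an object; "force" is the grip in N (left out, the last holds). Time passes only in rows, so rows that do not move let the fingers close. It gives the time, the measured TCP pose, the force and the opening at its end, in the units of the state.
- sensors.observe(): the state, without advancing time (a new reading comes with each control period).
- cams.grab_frame(name): name is "scene" or "top"; returns a dict with "img" (420x560x3 uint8, blue, green, red), "depth" (420x560 float32, m along the optical axis (not along the pixel's ray), 0 where there is no reading), "intrinsics" (3x3 intrinsics, pixels), "dist" ([k1, k2, p1, p2, k3] as OpenCV has them; the pictures are not rectified), "extrinsics" (4x4, takes a point from camera to world coordinates). Camera axes: x right, y down, z forward; pixel columns grow to the right and rows downward; lengths in m; the calibration is good to about 2 mm. A picture is of the moment at which its call begins.
- r.close_job(): hands the job in, once; it reports no verdict.
The state is a dict: "time": time; "joint_positions": joint angles; "qvel": joint speeds; "tau": joint torques, N m; "position": TCP position; "ee_rot": TCP orientation; "wrist_force": force on the tool from outside, world axes, zero at the start; "torque": the same for the moment, N m; "width": finger opening in m.
Only numpy, scipy, OpenCV 4.12 (cv2) and the standard library are available. Lean on these libraries where they do the work, as an engineer would, in place of code of your own. Each camera call takes 0.05 s, during which the arm holds its last target.

## Working session

There is one attempt and no reset: what is moved stays moved. The work goes in short steps, Python scripts to look and compute and a tool call to move; the robot and the scene stay as the last step left them, time stands still between calls to the robot, and variables do not carry over. Pictures are saved under pics/ and viewed, and the job is handed in when it is done.

Besides the shell and the picture viewer there is one more tool, called after "Emit:" as name(argument=value, ...) on one line, values as JSON. play_rows: Moves the arm, as the interface text tells. Its arguments: {"type":"object","properties":{"increments":{"type":"array","items":{"type":"number"}},"claw":{"type":"number"},"force":{"type":"number"}},"required":["increments"]}

```bash
ls; mkdir -p pics; python3 - <<'E'
from cell import sensors,cams,r
import cv2,numpy as np
s=sensors.observe(); print(s, r.grip_point_offset)
for n in ("scene","top"):
    f=cams.grab_frame(n); cv2.imwrite(f"pics/{n}0.png",f["img"]); np.savez(f"pics/{n}0.npz",**f)
    print(n,f["intrinsics"],f["dist"],f["extrinsics"])
E
```

```text
pics
{'time': 0.0, 'joint_positions': array([-1.18700902,  0.46834105, -0.01159036,  1.60360125,  0.00598968,
        1.07140289, -0.05630041]), 'qvel': array([ 0.00028287,  0.0002014 ,  0.00310492, -0.00094685,  0.00146342,
        0.00074199,  0.00144716]), 'tau': array([-7.02917259e-04, -5.20577717e+01, -1.23171535e-02, -2.43743402e+01,
       -5.65555890e-02,  1.73248543e-02,  1.49146622e-04]), 'position': array([0.26889766, 0.59114355, 0.21367304]), 'ee_rot': array([ 2.11817081e-01,  9.77308951e-01, -8.50083476e-04, -1.23870695e-04]), 'wrist_force': array([ 1.2503799 , -0.0447287 , -0.22346375]), 'torque': array([ 0.02165268, -0.01570356, -0.01613905]), 'width': 0.0916905196995483} 0.0187
scene [[502.56632504   0.         286.34099678]
 [  0.         502.56632504 208.26727362]
 [  0.           0.           1.        ]] [-0.17097544  0.          0.          0.          0.        ] [[-0.56782483  0.69815412 -0.43606855  1.2888932 ]
 [ 0.82314642  0.48302759 -0.2985202   0.47201066]
 [ 0.00222003 -0.52845545 -0.84895813  1.39846932]
 [ 0.          0.          0.          1.        ]]
top [[456.59193483   0.         280.37314932]
 [  0.         456.59193483 209.0968171 ]
 [  0.           0.           1.        ]] [0.02632398 0.         0.         0.         0.        ] [[ 0.01219843 -0.98383195  0.1786782   0.40443978]
 [-0.99979915 -0.01484228 -0.01346736  0.00254569]
 [ 0.01590162 -0.17847803 -0.9838154   1.249418  ]
 [ 0.          0.          0.          1.        ]]
```

View pics/scene0.png

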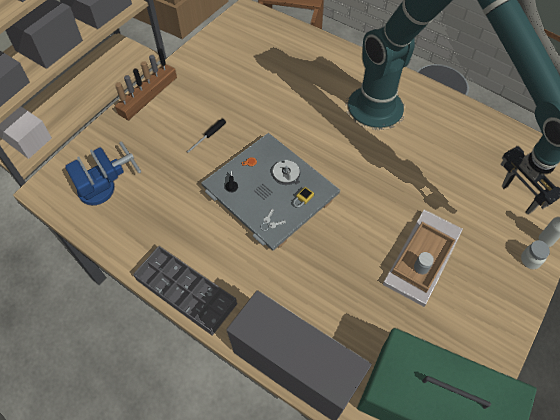

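View pics/top0.png

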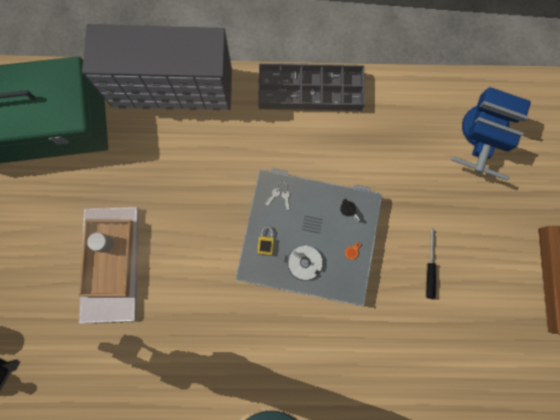

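```bash
python3 - <<'E'
import cv2,numpy as np
a=np.load("pics/top0.npz")["img"][232:296,265:345]; b=np.load("pics/scene0.npz")["img"][145:200,250:320]
cv2.imwrite("pics/ct.png",cv2.resize(a,None,fx=9,fy=9,interpolation=cv2.INTER_CUBIC))
cv2.imwrite("pics/cs.png",cv2.resize(b,None,fx=10,fy=10,interpolation=cv2.INTER_CUBIC))
E
```

```text
(no output)
```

View pics/ct.png

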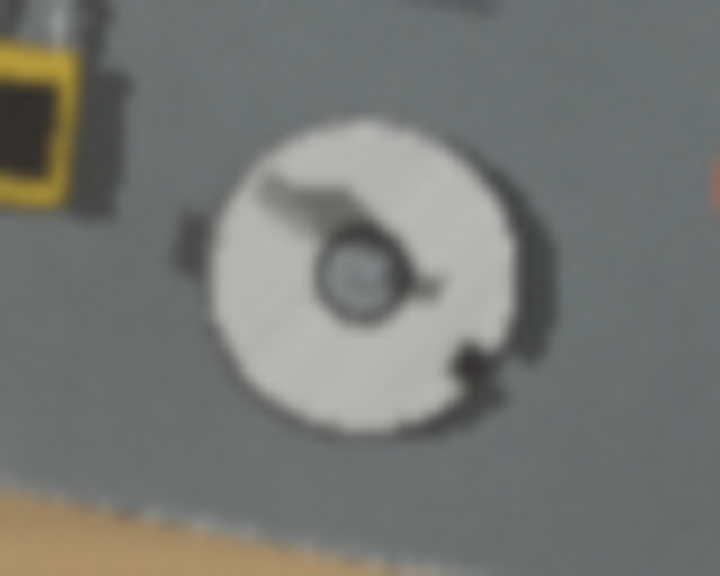

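View pics/cs.png

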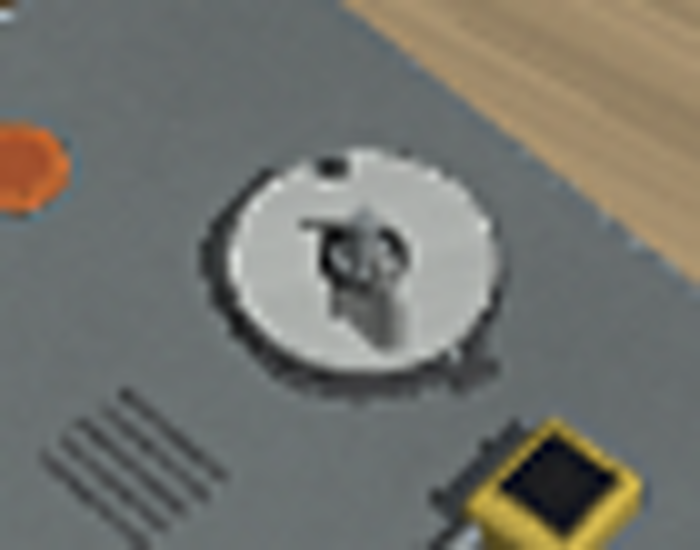

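Both views show the rose. In the top view its centre is at about (305,263) and its notch at (317,272), lower right. The ear and pin are at (286,259), on the left, and the lug is on the upper left, opposite the notch. The padlock lies to the left of the rose. Next I convert these pixels to world coordinates.

```bash
cat > h.py <<'E'
import cv2,numpy as np
def ray(f,u,v):
    p=cv2.undistortPoints(np.array([[[u,v]]],float),f["intrinsics"],f["dist"])[0,0]
    E=f["extrinsics"]; return E[:3,3],E[:3,:3]@np.array([p[0],p[1],1])
def onz(f,u,v,z):
    o,d=ray(f,u,v); return o+d*(z-o[2])/d[2]
def proj(f,P):
    E=np.linalg.inv(f["extrinsics"]); return cv2.projectPoints(np.array(P,float).reshape(-1,1,3),cv2.Rodrigues(E[:3,:3])[0],E[:3,3],f["intrinsics"],np.array(f["dist"],float))[0][:,0]
E
python3 - <<'E'
from h import *
for n,off,s,pts in (("top",(265,232),9,dict(rimc=(365,277,.062),notch=(468,362,.059),ear=(188,240,.049),lugtip=(275,183,.062))),
                  ("scene",(250,145),10,dict(rimc=(364,262,.062),notch=(332,166,.059),ear=(472,370,.049),pin=(456,354,.056)))):
    f=np.load(f"pics/{n}0.npz")
    # rose mask: bright
    g=f["img"].min(2); m=(g>140).astype(np.uint8)
    nn,l,st,c=cv2.connectedComponentsWithStats(m)
    px=np.array((305,263) if n=="top" else (286,171))
    k=min((i for i in range(1,nn) if st[i,4]>80),key=lambda i:np.linalg.norm(c[i]-px))
    ct,_=cv2.findContours((l==k).astype(np.uint8),cv2.RETR_EXTERNAL,cv2.CHAIN_APPROX_NONE)
    e=cv2.fitEllipse(cv2.convexHull(max(ct,key=len))); print(n,st[k],e, onz(f,*e[0],.062))
    for k,(u,v,z) in pts.items():
        p=onz(f,(u+.5)/s+off[0]-.5,(v+.5)/s+off[1]-.5,z); print(n,k,p.round(4))
E
```

```text
top [289 245  33  35 714] ((304.8233947753906, 262.1130065917969), (33.10457992553711, 33.8676643371582), 5.591841697692871) [ 0.48151024 -0.07873764  0.062     ]
top rimc [ 0.481  -0.0795  0.062 ]
top notch [ 0.4572 -0.1094  0.059 ]
top ear [ 0.4918 -0.0288  0.049 ]
top lugtip [ 0.5076 -0.0534  0.062 ]
scene [273 160  27  22 349] ((285.90557861328125, 170.6471710205078), (21.33929443359375, 26.17424774169922), 92.43376922607422) [ 0.48326494 -0.08186495  0.062     ]
scene rimc [ 0.4835 -0.0815  0.062 ]
scene notch [ 0.4551 -0.1141  0.059 ]
scene ear [ 0.4916 -0.033   0.049 ]
scene pin [ 0.4934 -0.0382  0.056 ]
```

Emit:
play_rows(increments=[-0.028,-0.03,0,0,-0.028,-0.03,0,0,-0.028,-0.03,0,0,-0.028,-0.03,0,0,-0.028,-0.03,0,0,-0.028,-0.03,0,0,-0.028,-0.03,0,0,-0.028,-0.03,0,0,-0.028,-0.03,0,0,-0.028,-0.03,0,0,-0.028,-0.03,0,0,-0.028,-0.03,0,0,-0.028,-0.03,0,0,-0.028,-0.03,0,0], claw=255, force=20)

```text
time: 1.85
position: [0.4543, 0.0303, 0.2111]
ee_rot: [0.209, 0.978, -0.003, -0.002]
wrist_force: [0.3, 0.5, 0.8]
width: 0.0004
```

Emit:
play_rows(increments=[0,0,0,-0.18,0,0,0,-0.18,0,0,0,-0.18,0,0,0,-0.18,0,0,0,-0.18,0,0,0,-0.18,0,0,0,-0.18])

```text
time: 2.72
position: [0.4529, 0.0258, 0.2095]
ee_rot: [-0.423, 0.906, -0.001, -0.006]
wrist_force: [-0.5, -0.3, -0.1]
width: 0.0004
```

```bash
cat >> h.py <<'E'
C=np.array([.482,-.080])
def go(phi_deg,a,t,z):
    """target in lug frame: a along lug radius, t on ccw side; print tool deltas"""
    from cell import sensors
    from scipy.spatial.transform import Rotation as R
    s=sensors.observe(); M=R.from_quat(s["ee_rot"]).as_matrix()
    p=np.radians(phi_deg); u=np.array([np.cos(p),np.sin(p)]); w=np.array([-u[1],u[0]])
    T=np.r_[C+a*u+t*w,z]; d=M.T@(T-s["position"])
    xa=np.degrees(np.arctan2(M[1,0],M[0,0])); sp=(xa-(phi_deg+180)+180)%360-180
    q=s["position"][:2]-C
    print("t",s["time"],"pos",s["position"].round(4),"xang",xa.round(1),"tool d",d.round(4),"spin",np.radians(sp).round(3),"cur a,t",(q@u).round(4),(q@w).round(4),"F",s["wrist_force"].round(1),"q7",s["joint_positions"][6].round(2),"tilt",M[:,2].round(3))
E
python3 -c "
from h import *
go(50.5,.030,.036,.10)"
```

```text
t 2.725 pos [0.4529 0.0258 0.2095] xang -130.0 tool d [ 0.0314 -0.0542  0.1097] spin -0.009 cur a,t 0.0631 0.0897 F [-0.5 -0.3 -0.1] q7 2.34 tilt [-0.009 -0.007 -1.   ]
```

Emit:
play_rows(increments=[0.01,-0.018,0.036,0,0.01,-0.018,0.036,0,0.01,-0.018,0.036,0,0,0,0,0])

```text
time: 3.22
position: [0.4751, -0.0332, 0.0992]
ee_rot: [-0.424, 0.906, -0.001, -0.005]
wrist_force: [0.1, 0.5, 0.1]
width: 0.0004
```

```bash
python3 - <<'E'
from h import *
from cell import cams
go(50.5,.030,.036,.072)
A=[]
for n,(x,y) in (("scene",(240,120)),("top",(260,215))):
    f=cams.grab_frame(n); np.savez(f"pics/{n}1.npz",**f); A.append(cv2.resize(f["img"][y:y+80,x:x+80],None,fx=5,fy=5,interpolation=cv2.INTER_CUBIC))
cv2.imwrite("pics/v1.png",np.hstack(A))
E
```

```text
t 3.225 pos [ 0.4751 -0.0332  0.0992] xang -129.8 tool d [0.0015 0.0009 0.0272] spin -0.005 cur a,t 0.0317 0.0351 F [0.1 0.5 0.1] q7 2.55 tilt [-0.008 -0.006 -1.   ]
```

View pics/v1.png

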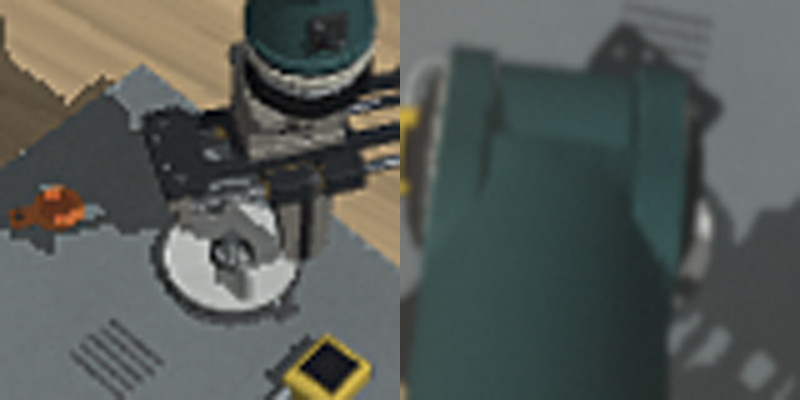

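```bash
python3 - <<'E'
from h import *
f=np.load("pics/scene1.npz")
for a in (50,45,55):
  p=np.radians(a);u=np.array([np.cos(p),np.sin(p)])
  P=[np.r_[C+r*u,z] for r,z in ((.018,.062),(.04,.062),(.018,.088),(.04,.088))]
  print(a,((proj(f,P)-[240,120])*5).round(0).tolist())
print((proj(f,[[.4751,-.0332,.0992],[.482,-.08,.084]])-[240,120])*5)
E
```

```text
50 [[240.0, 275.0], [249.0, 301.0], [240.0, 251.0], [250.0, 278.0]]
45 [[238.0, 275.0], [244.0, 302.0], [238.0, 252.0], [244.0, 279.0]]
55 [[243.0, 274.0], [254.0, 300.0], [243.0, 251.0], [255.0, 277.0]]
[[299.33196062 245.41051626]
 [233.04284352 233.27795223]]
```

The scene view shows the fingertip at crop (300,250), on the counterclockwise side of the lug at crop (238,280). That agrees with the projected positions. I'll lower the tool now.

Emit:
play_rows(increments=[0,0,0.014,0,0,0,0.012,0,0,0,0.002,0])

```text
time: 3.7
position: [0.4786, -0.0293, 0.0747]
ee_rot: [-0.427, 0.904, -0.002, 0.001]
wrist_force: [-0.3, 0.9, 0.3]
width: 0.0006
```

Emit:
play_rows(increments=[0,-0.006,0,0,0,-0.005,0,0,0,0,0,0])

```text
time: 4.08
position: [0.4884, -0.0367, 0.0752]
ee_rot: [-0.427, 0.904, -0.002, 0.001]
wrist_force: [0.4, 0.1, -0.7]
width: 0.0003
```

```bash
python3 -c "
from h import *
go(50.5,.030,.021,.072)"
```

```text
t 4.075 pos [ 0.4884 -0.0367  0.0752] xang -129.5 tool d [ 0.0075 -0.0016  0.0032] spin 0.001 cur a,t 0.0375 0.0226 F [ 0.4  0.1 -0.7] q7 2.59 tilt [ 0.004 -0.003 -1.   ]
```

Emit:
play_rows(increments=[0.006,0,0.003,0,0,-0.003,0,0,-0.0025,-0.0036,0,0.12,-0.0025,-0.0036,0,0.12,-0.0025,-0.0036,0,0.12,0,0,0,0])

```text
time: 4.82
position: [0.4984, -0.0462, 0.072]
ee_rot: [-0.253, 0.967, -0.001, 0.0]
wrist_force: [0.8, 0.6, -0.1]
width: 0.0
```

```bash
python3 -c "
from h import *
from cell import sensors
from scipy.spatial.transform import Rotation as R
M=R.from_quat(sensors.observe()['ee_rot']).as_matrix()
go(np.degrees(np.arctan2(-M[1,0],-M[0,0])),.030,.021,.072)"
```

```text
t 4.825 pos [ 0.4984 -0.0462  0.072 ] xang -150.7 tool d [ 0.0009 -0.0005 -0.    ] spin 0.0 cur a,t 0.0309 0.0215 F [ 0.8  0.6 -0.1] q7 2.3 tilt [ 0.001 -0.002 -1.   ]
```

Emit:
play_rows(increments=[-0.0025,-0.0038,0,0.12,-0.0025,-0.0038,0,0.12,-0.0025,-0.0038,0,0.12,-0.0025,-0.0038,0,0.12,-0.0025,-0.0038,0,0.12,-0.0025,-0.0038,0,0.12,0,0,0,0])

```text
time: 5.7
position: [0.5175, -0.0615, 0.0721]
ee_rot: [0.105, 0.994, 0.002, 0.0]
wrist_force: [1.0, -0.7, 0.2]
width: 0.0002
```

```bash
cat > st.py <<'E'
from h import *
import sys
from cell import sensors,cams
from scipy.spatial.transform import Rotation as R
M=R.from_quat(sensors.observe()['ee_rot']).as_matrix()
a=np.degrees(np.arctan2(-M[1,0],-M[0,0])); print("toolang",a)
go(a,.030,.021,.072)
A=[]
for n,(x,y) in (("scene",(255,135)),("top",(270,230))):
    f=cams.grab_frame(n); np.savez(f"pics/{n}{sys.argv[1]}.npz",**f); A.append(cv2.resize(f["img"][y:y+65,x:x+65],None,fx=6,fy=6,interpolation=cv2.INTER_CUBIC))
cv2.imwrite(f"pics/v{sys.argv[1]}.png",np.hstack(A))
E
python3 st.py 2
```

```text
toolang -12.032648827048698
t 5.7 pos [ 0.5175 -0.0615  0.0721] xang 168.0 tool d [ 0.0009 -0.0045  0.    ] spin 0.0 cur a,t 0.0309 0.0255 F [ 1.  -0.7  0.2] q7 1.74 tilt [ 0.001  0.003 -1.   ]
```

View pics/v2.png

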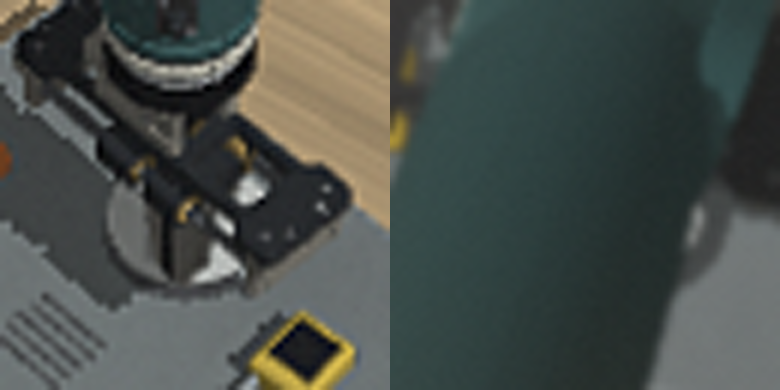

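Emit:
play_rows(increments=[-0.002,-0.0045,0,0.11,-0.002,-0.0045,0,0.11,-0.002,-0.0045,0,0.11,-0.002,-0.0045,0,0.11,-0.002,-0.0045,0,0.11,-0.002,-0.0045,0,0.11,-0.002,-0.0045,0,0.11,0,0,0,0])

```text
time: 6.8
position: [0.5195, -0.0929, 0.0736]
ee_rot: [0.47, 0.882, 0.006, 0.005]
wrist_force: [0.5, -0.3, 0.4]
width: 0.0009
```

```bash
python3 st.py 3
```

```text
toolang -56.131873534187434
t 6.8 pos [ 0.5195 -0.0929  0.0736] xang 123.9 tool d [ 0.0016 -0.0029  0.0016] spin 0.0 cur a,t 0.0316 0.0239 F [ 0.5 -0.3  0.4] q7 1.18 tilt [ 0.014  0.005 -1.   ]
```

View pics/v3.png

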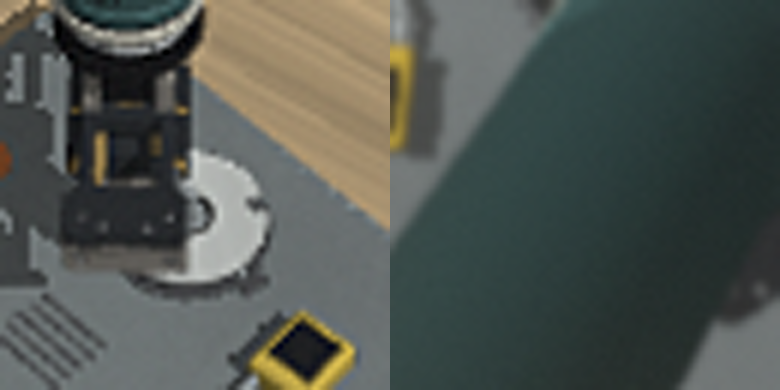

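The rose is turning. In the scene view the notch is at crop (257,203), with the ear below it at (257,282).

```bash
python3 - <<'E'
from h import *
f=np.load("pics/scene3.npz")
for u,v,z in ((257,203,.059),(257,283,.049),(250,268,.056)):
    p=onz(f,(u+.5)/6+254.5,(v+.5)/6+134.5,z)-np.r_[C,0]; print(p.round(4),np.degrees(np.arctan2(p[1],p[0])),np.hypot(*p[:2]))
E
```

```text
[-0.0297  0.023   0.059 ] 142.28373470203763 0.037585402343358935
[0.009  0.0493 0.049 ] 79.67057041090088 0.050073151036630466
[0.007  0.0432 0.056 ] 80.758944128903 0.04374999939907082
```

Emit:
play_rows(increments=[0,-0.004,0.001,0,0,-0.004,0,0,-0.0016,-0.0036,0,0.11,-0.0016,-0.0036,0,0.11,-0.0016,-0.0036,0,0.11,-0.0016,-0.0036,0,0.11,0,0,0,0])

```text
time: 7.78
position: [0.5029, -0.11, 0.0729]
ee_rot: [0.654, 0.756, 0.008, 0.005]
wrist_force: [1.3, 0.2, 0.1]
width: 0.0006
```

```bash
python3 st.py 4
```

```text
toolang -81.70835014342715
t 7.775 pos [ 0.5029 -0.11    0.0729] xang 98.3 tool d [0.0027 0.0047 0.001 ] spin 0.0 cur a,t 0.0327 0.0163 F [1.3 0.2 0.1] q7 0.86 tilt [ 0.019  0.005 -1.   ]
```

View pics/v4.png

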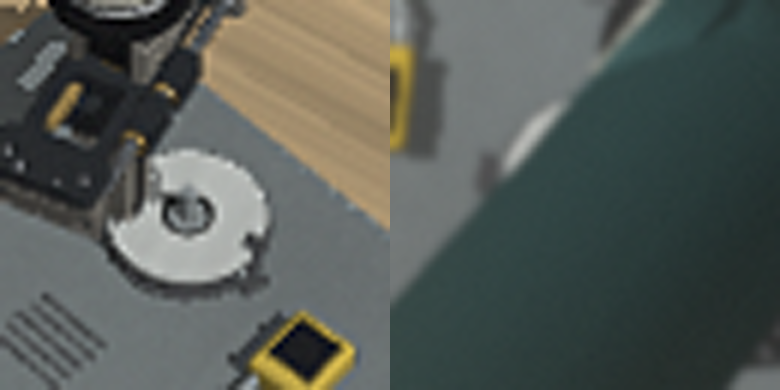

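The notch is now at crop (250,242) and the ear at (257,280), so they are close. I'll enlarge this and measure.

```bash
python3 - <<'E'
from h import *
f=np.load("pics/scene4.npz")
for u,v,z in ((250,242,.059),(257,282,.049)):
    p=onz(f,(u+.5)/6+254.5,(v+.5)/6+134.5,z)-np.r_[C,0]; print(p.round(4),np.degrees(np.arctan2(p[1],p[0])),np.hypot(*p[:2]))
im=cv2.resize(f["img"][160:190,270:310],None,fx=18,fy=18,interpolation=cv2.INTER_CUBIC)
for a in range(70,125,10):
    q=[np.r_[C+r*np.array([np.cos(np.radians(a)),np.sin(np.radians(a))]),.062] for r in (.036,.044)]
    q=((proj(f,q)-[270,160]+.5)*18).astype(int); cv2.line(im,tuple(map(int,q[0])),tuple(map(int,q[1])),(0,0,255) if a!=80 else (0,255,0),1)
cv2.imwrite("pics/v4b.png",im)
E
```

```text
[-0.0056  0.0346  0.059 ] 99.18560676312067 0.03505626142409758
[0.0084 0.0489 0.049 ] 80.22086153491908 0.04961140641717769
```

View pics/v4b.png

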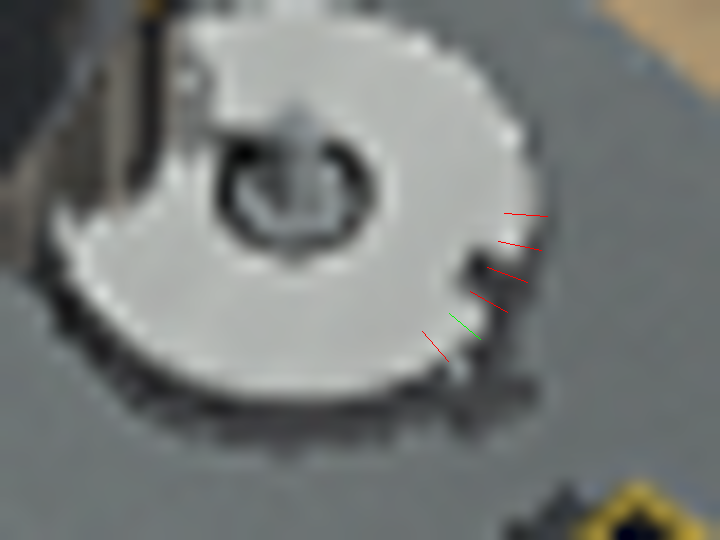

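```bash
python3 - <<'E'
from h import *
f=np.load("pics/scene4.npz")
for c in (C,np.array([.4833,-.0815])):
  for u,v,z in ((458,367,.053),(505,397,.049),(480,285,.061),(478,262,.060)):
    p=onz(f,(u+.5)/18+269.5,(v+.5)/18+159.5,z)-np.r_[c,0]; print(p.round(4),np.degrees(np.arctan2(p[1],p[0])),np.hypot(*p[:2]))
# other view estimate of ear
f=np.load("pics/top0.npz")
cv2.imwrite("pics/ear.png",cv2.resize(f["img"][245:280,280:325],None,fx=16,fy=16,interpolation=cv2.INTER_CUBIC))
E
```

```text
[0.0098 0.0401 0.053 ] 76.22609575886376 0.04128755487620332
[0.0081 0.0493 0.049 ] 80.65906433695142 0.050002086338505884
[-0.0028  0.0362  0.061 ] 94.41296267788594 0.036337502278092494
[-0.0075  0.0327  0.06  ] 102.87601855732316 0.03350681708265602
[0.0085 0.0416 0.053 ] 78.4120309248053 0.0424658026022408
[0.0068 0.0508 0.049 ] 82.36412410968585 0.05129390591375396
[-0.0041  0.0377  0.061 ] 96.19581162064121 0.03795145492387126
[-0.0088  0.0342  0.06  ] 104.39187373648092 0.035271137031756106
```

View pics/ear.png

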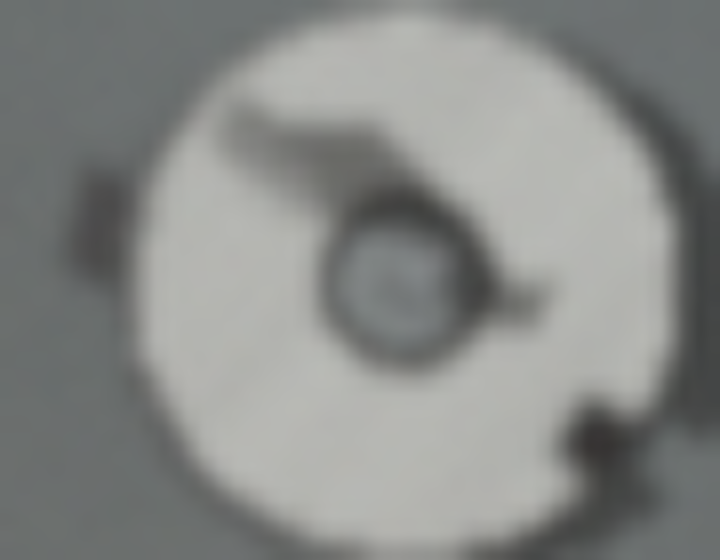

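Emit:
play_rows(increments=[-0.0012,-0.0036,0,0.1,-0.0012,-0.0036,0,0.1,0,0,0,0])

```text
time: 8.25
position: [0.4967, -0.1134, 0.073]
ee_rot: [0.726, 0.688, 0.009, 0.005]
wrist_force: [-0.5, -0.3, 0.5]
width: 0.0006
```

```bash
cat >> st.py <<'E'
f=np.load(f"pics/scene{sys.argv[1]}.npz")
cv2.imwrite(f"pics/z{sys.argv[1]}.png",cv2.resize(f["img"][160:190,270:310],None,fx=18,fy=18,interpolation=cv2.INTER_CUBIC))
E
python3 st.py 5
```

```text
toolang -93.07711454637891
t 8.25 pos [ 0.4967 -0.1134  0.073 ] xang 86.9 tool d [0.0026 0.0045 0.0011] spin 0.0 cur a,t 0.0326 0.0164 F [-0.5 -0.3  0.5] q7 0.71 tilt [ 0.02   0.005 -1.   ]
```

View pics/z5.png

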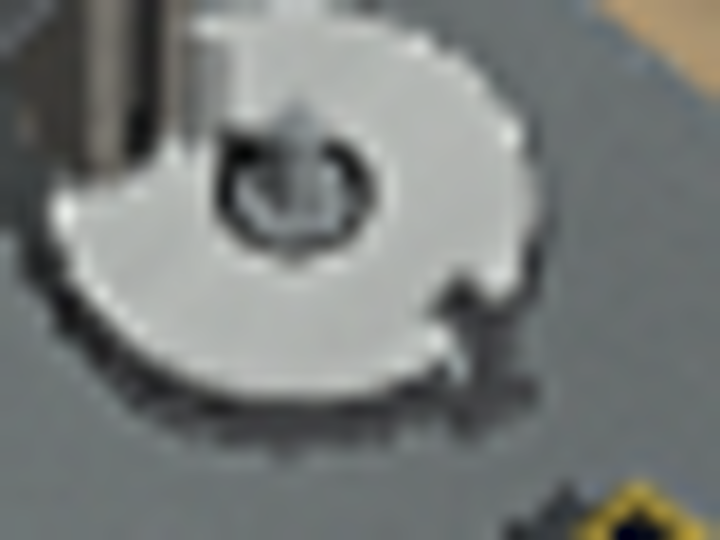

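The notch centre is at about (465,305) and the pin is at (457,365). That leaves about 10° to turn.

Emit:
play_rows(increments=[-0.0012,-0.0036,0,0.1,-0.0003,-0.0016,0,0.04,0,0,0,0])

```text
time: 8.72
position: [0.4923, -0.1148, 0.0732]
ee_rot: [0.771, 0.636, 0.01, 0.005]
wrist_force: [0.5, -1.1, -0.3]
width: 0.0003
```

```bash
python3 st.py 6
```

```text
toolang -100.95748110607924
t 8.725 pos [ 0.4923 -0.1148  0.0732] xang 79.0 tool d [0.0022 0.0042 0.0013] spin 0.0 cur a,t 0.0322 0.0168 F [ 0.5 -1.1 -0.3] q7 0.61 tilt [ 0.022  0.004 -1.   ]
```

View pics/z6.png

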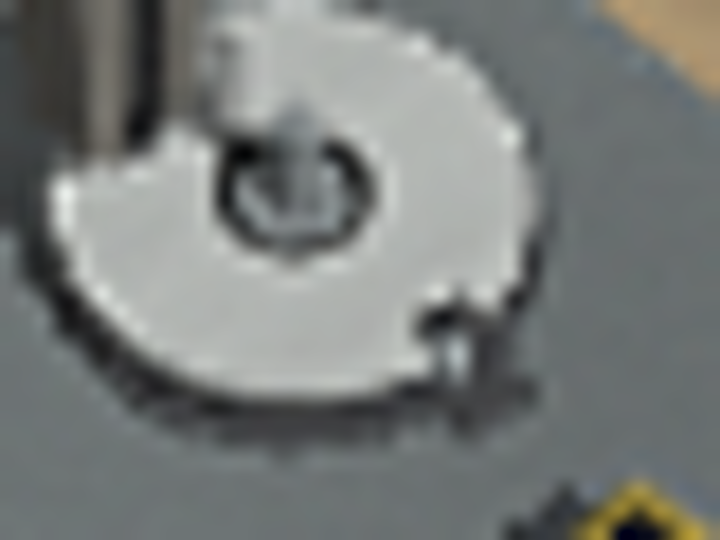

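The pin now shows inside the notch at (455,355). I'll overlay model outlines at several angles to find the remaining error.

```bash
cat > ov.py <<'E'
from h import *
import sys
f=np.load(f"pics/scene{sys.argv[1]}.npz"); c=np.array([.4833,-.0818]); zt=float(sys.argv[2])
out=[]
for a in map(float,sys.argv[3:]):
    im=cv2.resize(f["img"][160:190,270:310],None,fx=9,fy=9,interpolation=cv2.INTER_CUBIC)
    p=np.radians(a);u=np.array([np.cos(p),np.sin(p)]);w=np.array([-u[1],u[0]])
    def dr(P,col,cl): cv2.polylines(im,[((proj(f,P)-[270,160]+.5)*9).round().astype(np.int32).reshape(-1,1,2)],cl,col,1)
    dr([np.r_[c+x*u+y*w,zt] for x,y in ((.0434,.007),(.0345,.007),(.0345,-.007),(.0434,-.007))],(0,0,255),False)
    t=np.linspace(0,2*np.pi,60); dr([np.r_[c+.044*np.array([np.cos(k),np.sin(k)]),zt] for k in t],(255,0,0),True)
    q=np.radians(78.5); pc=c+.041*np.array([np.cos(q),np.sin(q)]); dr([np.r_[pc+.004*np.array([np.cos(k),np.sin(k)]),.055] for k in t],(0,255,0),True)
    cv2.putText(im,str(a),(5,20),0,.6,(0,0,255)); out.append(im)
cv2.imwrite(f"pics/ov{sys.argv[1]}.png",np.vstack([np.hstack(out[:2]),np.hstack(out[2:4])]))
E
python3 ov.py 6 .062 76 80 84 88
```

```text
(no output)
```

View pics/ov6.png

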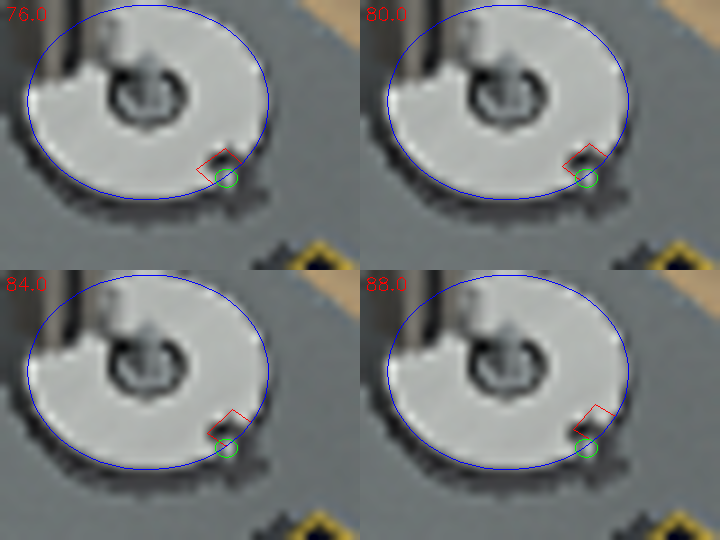

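```bash
sed -e 's/\[160:190,270:310\]/[172:186,288:304]/; s/\[270,160\]/[288,172]/; s/=9/=20/g; s/)\*9)/)*20)/; s/pics\/ov/pics\/ow/' ov.py > ow.py; python3 ow.py 6 .062 77 80 83 86
```

```text
(no output)
```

View pics/ow6.png

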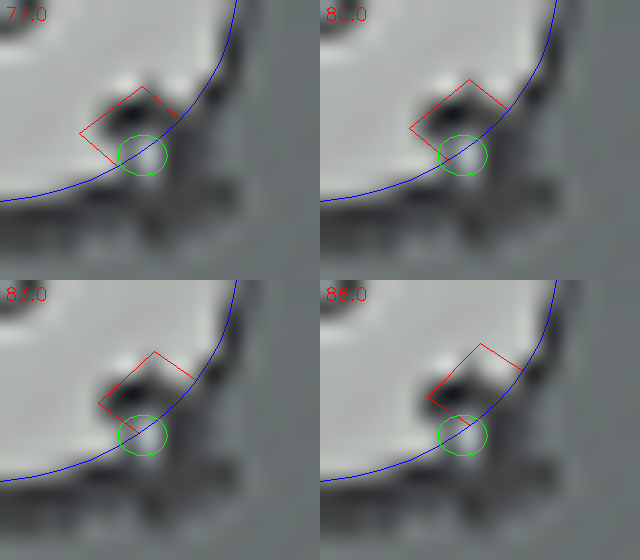

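Emit:
play_rows(increments=[0,-0.001,0,0.01,0,0,0,0])

```text
time: 9.07
position: [0.4916, -0.1148, 0.0733]
ee_rot: [0.774, 0.633, 0.01, 0.005]
wrist_force: [0.3, -1.0, -0.8]
width: 0.0007
```

Emit:
play_rows(increments=[0,0.003,0,0,0.001,0.004,0,0,0,0,0,0])

```text
time: 9.45
position: [0.498, -0.1141, 0.073]
ee_rot: [0.774, 0.633, 0.01, 0.004]
wrist_force: [-0.2, 0.4, 0.2]
width: 0.0008
```

```bash
python3 st.py 7; python3 ow.py 7 .062 75 78 81 84
```

```text
toolang -101.44900055712964
t 9.45 pos [ 0.498  -0.1141  0.073 ] xang 78.6 tool d [ 0.0002 -0.0015  0.001 ] spin 0.0 cur a,t 0.0302 0.0225 F [-0.2  0.4  0.2] q7 0.6 tilt [ 0.02   0.006 -1.   ]
```

View pics/ow7.png

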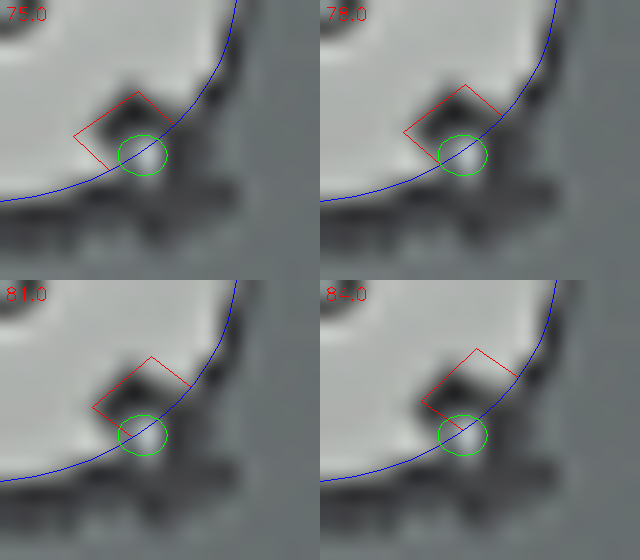

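View pics/z7.png

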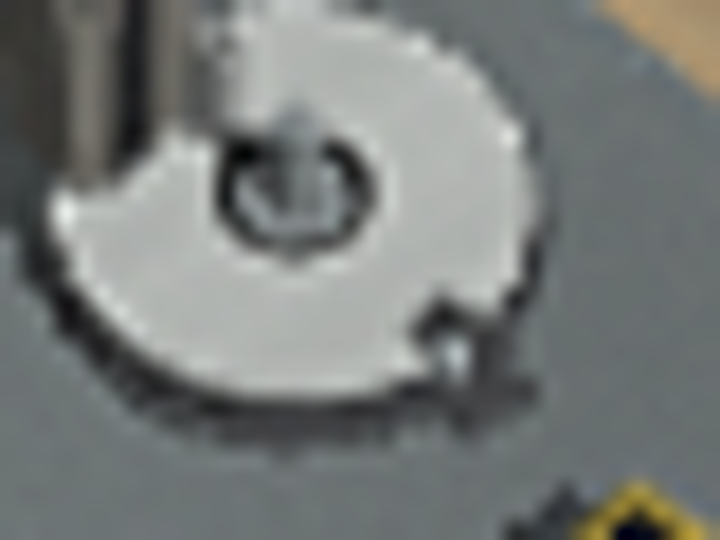

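The notch fits about 78° with the pin inside it, and the finger is clear of the lug. I'll press down gently.

Emit:
play_rows(increments=[0,0,0.005,0,0,0,0.004,0,0,0,0,0])

```text
time: 9.93
position: [0.4974, -0.1139, 0.0631]
ee_rot: [0.774, 0.633, 0.009, 0.003]
wrist_force: [0.2, -0.0, -0.0]
width: 0.0003
```

Emit:
play_rows(increments=[0,0,0.002,0,0,0,0.002,0,0,0,0,0])

```text
time: 10.3
position: [0.4976, -0.114, 0.0593]
ee_rot: [0.774, 0.633, 0.01, 0.003]
wrist_force: [-0.9, 0.1, 2.6]
width: 0.0004
```

Emit:
play_rows(increments=[0,0,0.002,0,0,0,0.002,0,0,0,0,0])

```text
time: 10.68
position: [0.4976, -0.114, 0.0553]
ee_rot: [0.774, 0.633, 0.01, 0.003]
wrist_force: [-1.3, -0.2, 3.6]
width: 0.0003
```

Emit:
play_rows(increments=[0,0,0.001,0,0,0,0.001,0,0,0,0,0])

```text
time: 11.05
position: [0.4982, -0.1138, 0.0551]
ee_rot: [0.774, 0.633, 0.011, 0.002]
wrist_force: [-2.2, 0.3, 7.3]
width: 0.0004
```

Emit:
play_rows(increments=[0,0,0.001,0,0,0,0.001,0])

```text
time: 11.3
position: [0.4987, -0.1138, 0.0545]
ee_rot: [0.774, 0.633, 0.012, 0.002]
wrist_force: [-3.9, 0.8, 16.1]
width: 0.0004
```

The force rises against a hard stop at z of about 0.0547 to 0.055, which is the fully home height. I'll lift straight up and away.

Emit:
play_rows(increments=[0,0,-0.003,0,0,0,-0.01,0,0,0,-0.02,0,0,0,-0.04,0,0,0,-0.04,0,-0.03,0.03,-0.02,0,-0.03,0.03,0,0,-0.03,0.03,0,0,-0.03,0.03,0,0,0,0,0,0])

```text
time: 12.55
position: [0.5939, -0.2575, 0.1939]
ee_rot: [0.772, 0.636, 0.012, 0.003]
wrist_force: [-0.0, -0.3, -0.6]
width: 0.0004
```

```bash
python3 st.py 8; python3 ow.py 8 .0547 75 78 81 84
```

```text
toolang -101.06980809253743
t 12.55 pos [ 0.5939 -0.2575  0.1939] xang 78.9 tool d [ 0.121  -0.1253  0.1212] spin 0.0 cur a,t 0.1527 0.1439 F [-0.  -0.3 -0.6] q7 0.65 tilt [ 0.022  0.01  -1.   ]
```

View pics/ow8.png

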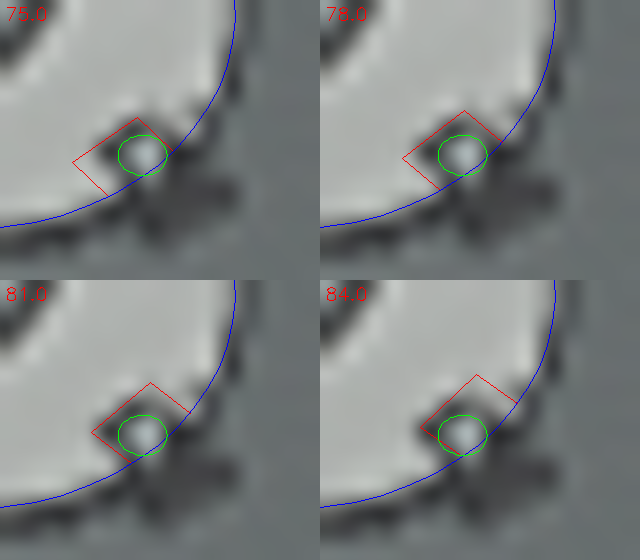

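View pics/z8.png

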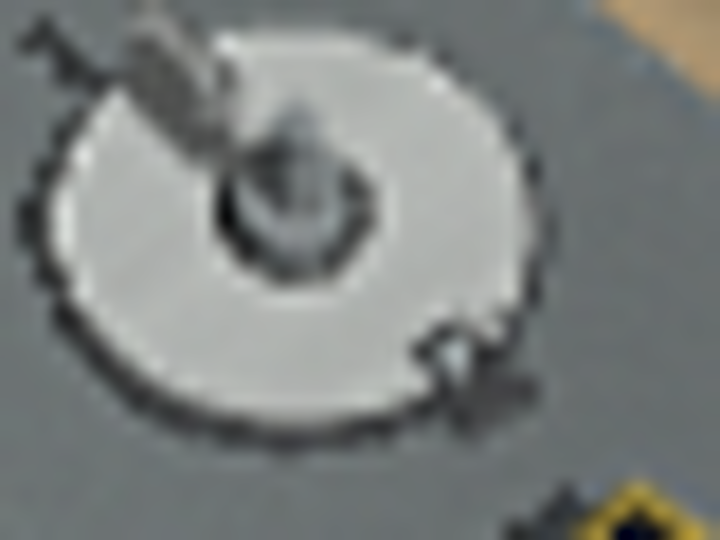

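The rose now sits low, with its outline matching the home-height model. The pin stands inside the notch at (455,352), and the hand is well clear. I'm handing in.

```bash
python3 -c "
from cell import r
print(r.close_job())"
```

```text
the job is handed in; nothing more can be done
None
```

The rose is pressed down over the locating pin, the hand is clear, and the job is handed in at about 12.7 s of the 64 s allowed. No verdict was reported.

- **Turning:** I pushed the lug from its counterclockwise side with closed fingertips, turning the rose about 150° clockwise until the notch stood over the pin. I then backed off the lug.
- **Pressing:** The gasket gave at about 3 to 4 N. The force rose to 16 N at a tip height of about 0.0545 m, against 0.0547 m for fully home. I then lifted straight off to z ≈ 0.19 m, where the wrist force read about zero.
- **Last picture:** The pin is inside the notch, and the rim matches the outline predicted for the home height. The notch is at about 78–80° and the pin at about 78.5°. Each angle is good to about 2°, roughly 1.5 mm at the notch.
- **Disagreements:** The two cameras differed by 2–3 mm on the rose's centre. The fingers also turned out thinner than I had worked out from the given sizes, so I set the final angle from the picture.
- **Not measured:** I did not measure the bystanders again at the end. No force spike suggested that anything else was touched.

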